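Close the wafer tin with its double lid, then take the outer lid off alone

TASK

Carry the parked double lid, both lids together, by the stem of the inner lid to the wafer tin and lower it until the outer lid rests on the rim and the inner lid has sunk on to rest on the wafers (feel for it: do not let the inner lid drop), then let go of the stem. Then take the outer lid by its collar and lift it up off the stem, leaving the inner lid level and undisturbed on the wafers; finish still holding the outer lid level above the tin, its lower edge clear above the top of the stem. Leave the bowl, the jar and the scraper where they are.

Things in the scene. Friction and masses are not known exactly. Their poses are not given: they have to be found in the camera images.
- tin: Round upright steel wafer tin, open at the top, fixed; 105 mm high, 132 mm outside and 124 mm inside diameter; a small side handle. Origin: centre of its underside, z up. In it lies a fixed stack of round wafers; its flat top is at an unknown depth, 29 to 38 mm below the rim, and the inner lid comes to rest on it.
- tin_rim (a point): Centre of the tin's mouth, at rim height, 105 mm above the tin's underside.
- board: White plastic board 150 x 150 x 10 mm, fixed flat on the bench, on which the double lid is parked at the start. Origin: centre of its underside.
- inner_lid: Inner lid, loose, 0.28 to 0.46 kg: aluminium plug, 116 mm diameter, 24 mm high, lower edge chamfered 7 mm; at its centre an upright flat black stem 12 mm (its x) by 20 mm (its y). Origin: centre of the plug's underside, z up. Nested, the stem passes up through the outer lid's collar; lifting it lifts both lids, as the outer lid lies loosely on the plug's flat top.
- stem_top (a point): Centre of the stem's top end, 100 mm above the inner lid's origin. Nested, it is 44 mm above the collar's top. On the tin the outer lid stops first, on the rim, and the inner lid goes on down alone by 5 to 14 mm until it stands on the wafers; the stem top is then 30 to 39 mm above the collar's top.
- outer_lid: Outer lid, loose, 0.20 to 0.33 kg: round steel plate, 144 mm diameter, 4 mm thick, its skirt (140 mm inside) reaching 14 mm below the plate's underside, and a rectangular steel collar in its middle. Origin: centre of the plate's underside, z up; at the start 24 mm above the inner lid's origin, axes along the inner lid's within 0.05 rad.
- collar_top (a point): Centre of the collar's upper end, 32 mm above the outer lid's origin. The collar is 33 mm (the outer lid's x) by 41 mm (its y) outside, 28 mm high above the plate, with a slot 17 x 25 mm right through for the stem (2.5 mm play all round).
- bowl: White ceramic bowl, 110 mm across, 45 mm high: not part of the job. Origin: centre of its underside.
- jar: Closed glass jar, 60 mm diameter, 85 mm high: not part of the job. Origin: centre of its underside.
- scraper: Spatula with a black handle, 200 mm long, lying flat: not part of the job. Origin: about its middle, on the bench; x along it.
Not all that is in view belongs to the job. What is shaped like the tin but green is not meant.

How it is judged:
By the outcome, as a careful person would: the job done as asked, in the order asked, and still so for the second after the job is handed in, while the arm keeps its last pose, push and grip.
It also fails if it takes over 58 s, if anything falls off the work surface, if the arm or the gripper's body presses on something with over 40 N, if the wrist force passes 120 N, or if a joint passes its speed limit or range.

ROBOT

A 6-joint arm with a two-finger parallel gripper is mounted at the origin on the work surface. World frame = base frame: x ahead of the robot, y to its left, z up, the work surface at z = 0. Lengths are in mm, angles in rad, forces in N, time in s.
With the tool pointing down it reaches from about 350 to 725 mm from the base axis. Payload 4.3 kg.
Tool frame: the origin (TCP) lies midway between the tips of the shut fingers; the grasp point (between the pads) lies manip.hold_point_z behind it (manip.hold_point_z is the distance from the TCP to the grasp point, in mm); z points along the fingers, y is the line along which they close (so a half turn about z gives the same grasp; the last joint's range is limited). The gripper opens to 85 mm and grips with 20 to 120 N. Pads are 22 mm wide; open, the fingers measure 114 mm over their backs; the gripper's body (76 mm by 85 mm) begins 54 mm behind the grasp point. The pads swing forward as they close: fully open they stand 13 mm farther back than shut.
Start: joints at [1.167, 0.377, 0.081, 1.274, 0, 1.46], TCP at [166.522, 550.397, 231.329] pointing down, gripper open.
Joint ranges: [-2.72, 2.72], [-0.84, 1.66], [-1.02, 1.22], [-1.77, 2.12], [-1.37, 1.28], [-3.14, 3.14]. Speed limits (rad/s): [2.57, 2.57, 3.14, 3.14, 3.14, 3.14].

INTERFACE

Orientations are given as [roll, pitch, yaw] about the fixed x, y, z axes, in that order (R = Rz(yaw) Ry(pitch) Rx(roll)).
In Python, from workcell import manip, get_image, camera_model gives the robot as it stands. The module is installed in compiled form; this text tells all that it offers.
- The arm moves only by the tool play_rows, never from a script. Its argument "increments" is a list of rows, each an object of numbers: "rx", "ry", "rz": the turn, a rotation vector about the tool's x, y, z in degrees; "tx", "ty", "tz": the shift along the tool's x, y, z in mm; "fingers": the closure in counts, from 0 (fully open) to 255 (shut). A call has 1 to 5 rows; each row shifts and turns the commanded pose from where the row before left it, along the tool's axes as they then stand; what a row does not reach is not made up. A row lasts 1/8 s, in which the tool goes at most 62.5 mm and 10.7 degrees, less where a joint would pass 70% of its speed; a pose out of reach is approached as far as the arm can. A call with a gripper value outside its range is refused whole. The fingers move at their own pace and stop on an object; the grip force is fixed at half the most. Time passes only in rows, so rows that do not move let the fingers close. It gives the time, the measured TCP pose, the force, the opening and the grip force at its end, in the units of the state.
- manip.get_state(): the state, without advancing time (a new reading comes with each control period).
- get_image(name): name is "scene" or "top"; returns (picture, depth): 400x640x3 uint8, red, green, blue; 400x640 float32, mm along the optical axis (not along the pixel's ray), 0 where there is no reading.
- camera_model(name): a dict with "camera_matrix" (3x3 intrinsics, pixels), "eye" and "rotation" of the camera in the world. Camera axes: x right, y down, z forward; pixel columns grow to the right and rows downward; lengths in mm; the calibration is good to about 2 mm. A picture is of the moment at which its call begins. camera_model takes no time and is no camera call.
- manip.job_done(): hands the job in; it is judged then, once.
The state is a dict: "t": time; "q": joint angles; "dq": joint speeds; "joint_efforts": joint torques, N m; "ee_pos": TCP position; "tcp_rot": TCP orientation; "force": force on the tool from outside, world axes, zero at the start; "torque": the same for the moment, N m; "grip_width": finger opening in mm; "grasp_force": force on a finger pad.
Only numpy, scipy, OpenCV 4.12 (cv2) and the standard library are available. Lean on these libraries where they do the work, as an engineer would, in place of code of your own. Each camera call takes 0.05 s, during which the arm holds its last target. There are 200 camera calls.

## Working session

There is one attempt and no reset: what is moved stays moved. The work goes in short steps, Python scripts to look and compute and a tool call to move; the robot and the scene stay as the last step left them, time stands still between calls to the robot, and variables do not carry over. Pictures are saved under pics/ and viewed, at most 10 in all, crops included, and the job is handed in when it is done.

Besides the shell and the picture viewer there is one more tool, called after ">>>" as name(argument=value, ...), one argument or row to a line, values as JSON. play_rows: Moves the arm, as the interface text tells. Its arguments: {"type":"object","properties":{"increments":{"type":"array","items":{"type":"object","properties":{"rx":{"type":"number"},"ry":{"type":"number"},"rz":{"type":"number"},"tx":{"type":"number"},"ty":{"type":"number"},"tz":{"type":"number"},"fingers":{"type":"number"}}}}},"required":["increments"]}

```bash
mkdir -p pics; cat > h.py <<'E'
import numpy as np, cv2
from workcell import manip, get_image, camera_model
def world(name, depth):
    c=camera_model(name); K=np.array(c["camera_matrix"]); R=np.array(c["rotation"]); e=np.array(c["eye"])
    v,u=np.mgrid[0:depth.shape[0],0:depth.shape[1]]
    d=np.stack([(u-K[0,2])/K[0,0]*depth,(v-K[1,2])/K[1,1]*depth,depth],-1)
    W=d@R.T+e; W[depth<=0]=np.nan
    return W
def save(n,img): cv2.imwrite(f"pics/{n}.png",img[...,::-1])
E
python3 - <<'E'
from h import *
for n in("scene","top"):
    p,d=get_image(n); save(n+"0",p); np.savez(n+"0.npz",p=p,d=d)
    c=camera_model(n); print(n,c)
    W=world(n,d); print(np.nanpercentile(W.reshape(-1,3),[1,50,99],axis=0))
print(manip.get_state(), manip.hold_point_z)
E
```

```text
scene {'camera_matrix': array([[459.94478829,   0.        , 316.92692763],
       [  0.        , 459.94478829, 195.2536614 ],
       [  0.        ,   0.        ,   1.        ]]), 'eye': array([1397.06603789, -213.0830604 ,  799.57584259]), 'rotation': array([-2.24422367, -0.00352965,  1.26764493])}Traceback (most recent call last):
  File "<stdin>", line 5, in <module>
  File "h.py", line 7, in world
    W=d@R.T+e; W[depth<=0]=np.nan
      ~~~~~^~
ValueError: operands could not be broadcast together with shapes (400,640) (3,)
```

View pics/scene0.png

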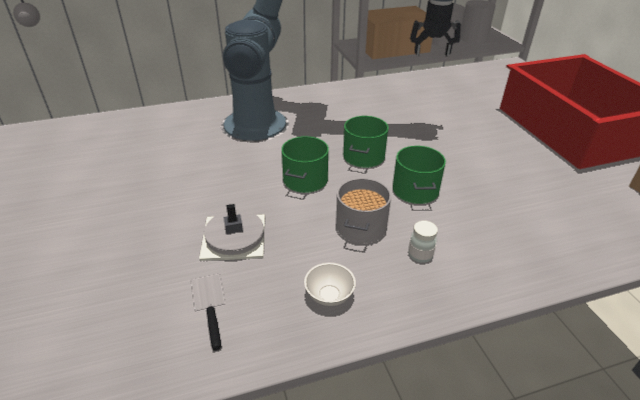

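The scene view shows the parked double lid on its board at about (233,232), with the stem top at (231,208). The grey steel tin with wafers is at (363,208), and the three green tins are decoys. The bowl is at (330,287), the jar at (424,242) and the scraper at (212,312).

```bash
sed -i 's/R=np.array(c\["rotation"\])/R=Rot.from_euler("xyz",c["rotation"]).as_matrix()/; s/^import numpy.*/&\nfrom scipy.spatial.transform import Rotation as Rot/' h.py
python3 - <<'E'
from h import *
p,d=get_image("top"); save("top0",p); np.savez("top0.npz",p=p,d=d); print(camera_model("top"))
W=world("top",d); print(np.nanpercentile(W.reshape(-1,3),[1,50,99],axis=0))
z=np.load("scene0.npz"); W=world("scene",z["d"])
for n,(u,v) in dict(stem=(231,208),tinrimfront=(362,207),waf=(362,200),bench=(280,230),board=(212,252),greenrim=(305,160)).items(): print(n,W[v,u].round(1))
print(manip.get_state(), manip.hold_point_z)
E
```

```text
{'camera_matrix': array([[397.84640781,   0.        , 317.70783999],
       [  0.        , 397.84640781, 197.01825287],
       [  0.        ,   0.        ,   1.        ]]), 'eye': array([456.5247149 ,  45.80432583, 963.20628674]), 'rotation': array([-3.05996528,  0.01968622, -1.58344207])}
[[ 7.09788022e+01 -9.60741869e+02 -7.54997936e+02]
 [ 5.28709349e+02  5.99623908e+01 -1.09546388e+00]
 [ 1.47299705e+03  1.22565166e+03  8.73005970e+01]]
stem [ 552.  -157.   103.8]
tinrimfront [604.7 153.5  72.3]
waf [581.9 162.5  74.7]
bench [552.1 -44.    2.8]
board [ 587.6 -218.5   11. ]
greenrim [294.5  97.2  21.4]
{'t': 0.1, 'q': array([ 1.16668300e+00,  3.78035540e-01,  7.97592588e-02,  1.27445996e+00,
       -2.07821932e-05,  1.46047591e+00]), 'dq': array([-0.00120643, -0.00150634,  0.00371743, -0.00039791, -0.00076697,
        0.00092886]), 'joint_efforts': array([ 9.69420471e-04, -4.64695609e+01,  2.70580870e+01,  1.20584565e-02,
       -1.11374197e-04, -3.61061197e-06]), 'ee_pos': array([166.27832884, 549.78731148, 230.42827048]), 'tcp_rot': array([-3.13966224e+00, -1.92922282e-04,  2.84779958e+00]), 'force': array([-0.23395319,  0.44048381, -0.75223195]), 'torque': array([-0.01781302,  0.02882127,  0.04140434]), 'grasp_force': 0.0, 'grip_width': 85.30347994847622} 18.700000000000003
```

View pics/top0.png

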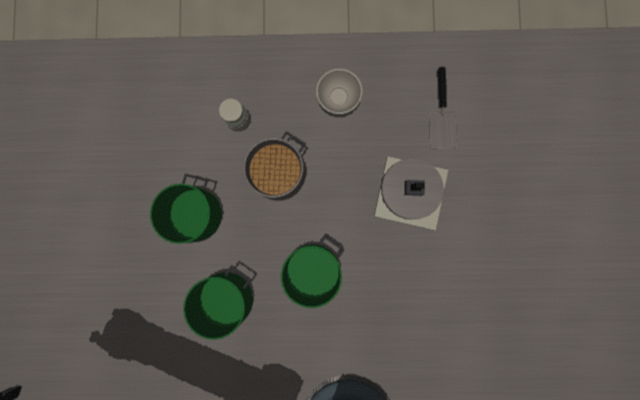

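The top view shows the steel tin at (275,169), the lid plate at (412,189) and the stem and collar at (414,187). The three green tins are excluded by colour.

```bash
python3 - <<'E'
from h import *
def circ(P):
    A=np.c_[2*P,np.ones(len(P))]; s=np.linalg.lstsq(A,(P**2).sum(1),rcond=None)[0]; return s[:2],np.sqrt(s[2]+s[:2]@s[:2])
for n in("top","scene"):
    z=np.load(n+"0.npz"); W=world(n,z["d"]); X=W[...,0];Y=W[...,1];Z=W[...,2]
    rb=z["p"].astype(int)
    print(n)
    for nm,(cx,cy,r,z0,z1) in dict(rim=(570,150,110,97,110),plate=(545,-170,100,34,43),collar=(545,-170,40,60,72),stem=(545,-170,40,102,116),wafer=(575,150,50,55,90),board=(545,-170,120,7,14)).items():
        m=(np.hypot(X-cx,Y-cy)<r)&(Z>z0)&(Z<z1)
        if nm=="rim": m&=~((rb[...,1]>rb[...,0]+15))
        P=W[m]; 
        if len(P)<4: print(nm,len(P)); continue
        o=[len(P),P.mean(0).round(1),"med z",np.median(P[:,2]).round(1)]
        h=cv2.convexHull(P[:,:2].astype(np.float32)); o.append(cv2.minAreaRect(h))
        if nm in("rim","plate"): o.append(circ(h[:,0].astype(float)))
        print(nm,*o)
# enlarged crops
a=np.load("top0.npz")["p"]; b=np.load("scene0.npz")["p"]
f=lambda i,u,v,s=40:cv2.resize(i[v-s:v+s,u-s:u+s],(400,400),interpolation=cv2.INTER_CUBIC)
save("crop",np.hstack([f(a,414,187,22),f(b,233,225,30)]))
E
```

```text
top
rim 392 [595.6 161.9 103.3] med z 103.5 ((592.9881591796875, 159.3514404296875), (129.75486755371094, 129.99916076660156), 44.15971755981445) (array([593.27721943, 159.71881792]), np.float64(65.4517657539399))
plate 2521 [ 548.4 -156.6   36.9] med z 36.9 ((548.79296875, -157.789794921875), (141.792236328125, 140.96456909179688), 89.1596908569336) (array([ 548.98411861, -157.42840009]), np.float64(71.22192173299918))
collar 177 [ 547.9 -154.2   64.7] med z 64.7 ((549.0433349609375, -157.55458068847656), (41.277244567871094, 32.9214973449707), 86.08880615234375)
stem 60 [ 548.4 -157.4  108.7] med z 108.6 ((548.4242553710938, -157.4158172607422), (19.737316131591797, 11.441431045532227), 87.60755920410156)
wafer 1381 [578.  151.7  73.4] med z 73.5 ((576.48095703125, 150.60223388671875), (95.12889862060547, 97.56729125976562), 43.64820098876953)
board 807 [ 514.8 -153.7    9.1] med z 9.0 ((541.1900634765625, -159.85609436035156), (149.76785278320312, 149.8966827392578), 76.26158905029297)
scene
rim 410 [596.7 157.2 102.4] med z 102.9 ((595.1275634765625, 158.20858764648438), (132.395
[... 220 characters left out ...]
46289062, 142.66966247558594), 82.36943054199219) (array([ 550.93142328, -159.16025076]), np.float64(71.81250942476174))
collar 148 [ 555.6 -159.6   65.3] med z 65.3 ((550.9517822265625, -158.96766662597656), (40.595523834228516, 37.244873046875), 86.78446960449219)
stem 50 [ 551.7 -159.1  107.4] med z 108.2 ((549.1072998046875, -158.22898864746094), (19.282676696777344, 16.737016677856445), 77.20144653320312)
wafer 732 [569.9 155.3  75.4] med z 74.7 ((573.5752563476562, 157.44610595703125), (92.6247329711914, 84.46182250976562), 33.71579360961914)
board 528 [ 583.9 -174.4    9.5] med z 9.5 ((544.000732421875, -162.24514770507812), (149.60719299316406, 151.23904418945312), 76.12084197998047)
```

View pics/crop.png

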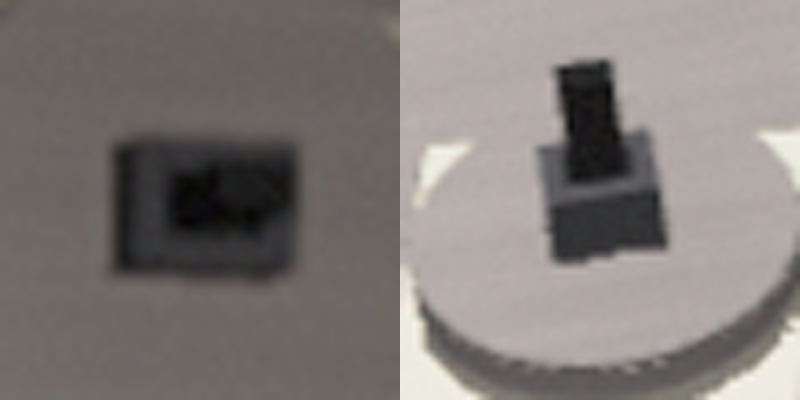

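Everything fits. The stem top is at about (549.5,-158,110) with its long side at about 87° in the world. The tin centre is at about (594,159), with the wafers about 30 mm below the rim. I'll set out now.

>>> play_rows(
  increments=[
    {"rz":9.5},
    {"rz":9.5},
    {"rz":9.5},
    {"rz":9.5},
    {"rz":9.5},
  ],
)

```text
schema error: expected keys rx, ry, rz, tx, ty, tz, fingers
```

>>> play_rows(
  increments=[
    {"rz":9.5},
    {"rz":9.5},
    {"rz":9.7},
    {"tx":-46,"ty":28},
    {"tx":-46,"ty":28},
  ],
)

```text
schema error: expected keys rx, ry, rz, tx, ty, tz, fingers
```

>>> play_rows(
  increments=[
    {"tx":-46,"ty":28},
    {"tx":-46,"ty":28},
    {"tx":-46,"ty":28},
    {"tx":-46,"ty":28},
    {"tx":-46,"ty":28},
  ],
)

```text
schema error: expected keys rx, ry, rz, tx, ty, tz, fingers
```

>>> play_rows(
  increments=[
    {"tx":-46,"ty":28},
    {"tx":-46,"ty":28},
    {"tx":-46,"ty":28},
    {"tx":-46,"ty":28},
    {"tx":-46,"ty":28},
  ],
)

```text
schema error: expected keys rx, ry, rz, tx, ty, tz, fingers
```

All keys are required in every row.

>>> play_rows(
  increments=[
    {"rx":0,"ry":0,"rz":9.5,"tx":0,"ty":0,"tz":0,"fingers":0},
    {"rx":0,"ry":0,"rz":9.5,"tx":0,"ty":0,"tz":0,"fingers":0},
    {"rx":0,"ry":0,"rz":9.5,"tx":0,"ty":0,"tz":0,"fingers":0},
    {"rx":0,"ry":0,"rz":9.5,"tx":0,"ty":0,"tz":0,"fingers":0},
    {"rx":0,"ry":0,"rz":9.5,"tx":0,"ty":0,"tz":0,"fingers":0},
  ],
)

```text
t: 0.72
ee_pos: [166.3, 550.0, 230.8]
tcp_rot: [-3.141, 0.001, 2.013]
force: [-0.2, 0.2, 0.5]
grip_width: 85.4
grasp_force: 0.0
```

>>> play_rows(
  increments=[
    {"rx":0,"ry":0,"rz":9.5,"tx":0,"ty":0,"tz":0,"fingers":0},
    {"rx":0,"ry":0,"rz":9.5,"tx":0,"ty":0,"tz":0,"fingers":0},
    {"rx":0,"ry":0,"rz":9.7,"tx":0,"ty":0,"tz":0,"fingers":0},
    {"rx":0,"ry":0,"rz":0,"tx":-46,"ty":28,"tz":0,"fingers":0},
    {"rx":0,"ry":0,"rz":0,"tx":-46,"ty":28,"tz":0,"fingers":0},
  ],
)

```text
t: 1.35
ee_pos: [217.7, 454.4, 230.6]
tcp_rot: [-3.141, 0.001, 1.519]
force: [1.2, 0.1, -0.2]
grip_width: 85.4
grasp_force: 0.0
```

>>> play_rows(
  increments=[
    {"rx":0,"ry":0,"rz":0,"tx":-46,"ty":28,"tz":0,"fingers":0},
    {"rx":0,"ry":0,"rz":0,"tx":-46,"ty":28,"tz":0,"fingers":0},
    {"rx":0,"ry":0,"rz":0,"tx":-46,"ty":28,"tz":0,"fingers":0},
    {"rx":0,"ry":0,"rz":0,"tx":-46,"ty":28,"tz":0,"fingers":0},
    {"rx":0,"ry":0,"rz":0,"tx":-46,"ty":28,"tz":0,"fingers":0},
  ],
)

```text
t: 1.98
ee_pos: [345.5, 216.8, 231.1]
tcp_rot: [-3.141, 0.0, 1.518]
force: [1.1, -0.5, 0.1]
grip_width: 85.4
grasp_force: 0.0
```

>>> play_rows(
  increments=[
    {"rx":0,"ry":0,"rz":0,"tx":-46,"ty":28,"tz":0,"fingers":0},
    {"rx":0,"ry":0,"rz":0,"tx":-46,"ty":28,"tz":0,"fingers":0},
    {"rx":0,"ry":0,"rz":0,"tx":-46,"ty":28,"tz":0,"fingers":0},
    {"rx":0,"ry":0,"rz":0,"tx":-46,"ty":28,"tz":0,"fingers":0},
    {"rx":0,"ry":0,"rz":0,"tx":-46,"ty":28,"tz":0,"fingers":0},
  ],
)

```text
t: 2.6
ee_pos: [473.2, -20.3, 231.0]
tcp_rot: [-3.141, -0.0, 1.518]
force: [0.3, 0.5, 1.1]
grip_width: 85.3
grasp_force: 0.0
```

>>> play_rows(
  increments=[
    {"rx":0,"ry":0,"rz":0,"tx":-46,"ty":28,"tz":0,"fingers":0},
    {"rx":0,"ry":0,"rz":0,"tx":-46,"ty":28,"tz":0,"fingers":0},
    {"rx":0,"ry":0,"rz":0,"tx":-32,"ty":0,"tz":0,"fingers":0},
    {"rx":0,"ry":0,"rz":0,"tx":0,"ty":0,"tz":0,"fingers":0},
    {"rx":0,"ry":0,"rz":0,"tx":0,"ty":0,"tz":0,"fingers":0},
  ],
)

```text
t: 3.22
ee_pos: [521.7, -144.7, 230.9]
tcp_rot: [-3.141, -0.001, 1.518]
force: [0.1, 0.4, 0.0]
grip_width: 85.3
grasp_force: 0.0
```

>>> play_rows(
  increments=[
    {"rx":0,"ry":0,"rz":0,"tx":-12,"ty":28.7,"tz":0,"fingers":0},
    {"rx":0,"ry":0,"rz":0,"tx":0,"ty":0,"tz":50,"fingers":0},
    {"rx":0,"ry":0,"rz":0,"tx":0,"ty":0,"tz":50,"fingers":0},
    {"rx":0,"ry":0,"rz":0,"tx":0,"ty":0,"tz":0,"fingers":0},
    {"rx":0,"ry":0,"rz":0,"tx":0,"ty":0,"tz":0,"fingers":0},
  ],
)

```text
t: 3.85
ee_pos: [551.1, -158.4, 133.2]
tcp_rot: [3.14, 0.0, 1.519]
force: [0.6, 0.3, 0.6]
grip_width: 85.1
grasp_force: 0.0
```

```bash
python3 - <<'E'
from h import *
p,d=get_image("scene"); q,_=get_image("top")
c=lambda i,u,v,s:cv2.resize(i[v-s:v+s,u-s:u+s],(400,400),interpolation=cv2.INTER_CUBIC)
save("near",np.hstack([c(p,233,200,50),c(q,414,187,50)]))
s=manip.get_state(); print(s["ee_pos"],s["tcp_rot"],s["q"])
E
```

```text
[ 552.23401921 -159.2273164   134.20640598] [3.13683448e+00 1.51601362e-03 1.51853044e+00] [-3.91164185e-01  4.16713553e-01 -1.15496134e-01  1.03359511e+00
  1.52071118e-04  1.23189480e+00]
```

View pics/near.png

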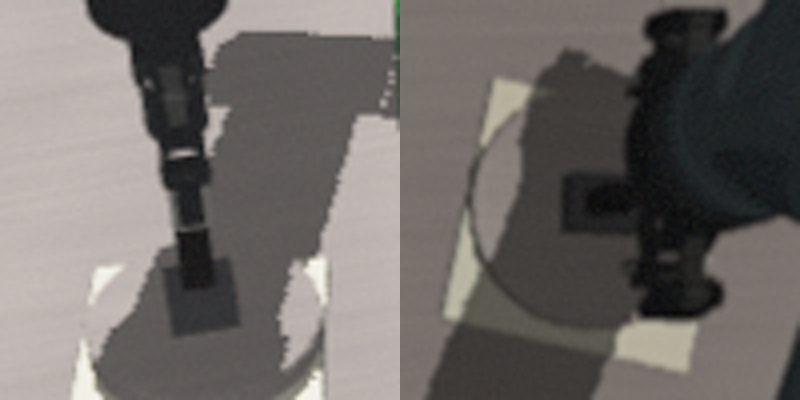

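The near view shows the open fingers straddling the stem symmetrically just above it, and the gripper is aligned with the collar. I'll go down and close.

>>> play_rows(
  increments=[
    {"rx":0,"ry":0,"rz":0,"tx":0,"ty":0,"tz":25,"fingers":0},
    {"rx":0,"ry":0,"rz":0,"tx":0,"ty":0,"tz":26,"fingers":0},
    {"rx":0,"ry":0,"rz":0,"tx":0,"ty":0,"tz":0,"fingers":0},
    {"rx":0,"ry":0,"rz":0,"tx":0,"ty":0,"tz":0,"fingers":120},
    {"rx":0,"ry":0,"rz":0,"tx":0,"ty":0,"tz":0,"fingers":160},
  ],
)

```text
t: 4.58
ee_pos: [551.6, -159.5, 82.2]
tcp_rot: [3.138, 0.001, 1.518]
force: [-0.3, 0.4, -0.2]
grip_width: 51.6
grasp_force: 0.0
```

>>> play_rows(
  increments=[
    {"rx":0,"ry":0,"rz":0,"tx":0,"ty":0,"tz":0,"fingers":190},
    {"rx":0,"ry":0,"rz":0,"tx":0,"ty":0,"tz":0,"fingers":210},
    {"rx":0,"ry":0,"rz":0,"tx":0,"ty":0,"tz":0,"fingers":255},
    {"rx":0,"ry":0,"rz":0,"tx":0,"ty":0,"tz":0,"fingers":255},
    {"rx":0,"ry":0,"rz":0,"tx":0,"ty":0,"tz":0,"fingers":255},
  ],
)

```text
t: 5.2
ee_pos: [550.0, -159.0, 80.6]
tcp_rot: [-3.141, 0.0, 1.518]
force: [-2.4, 0.5, 4.4]
grip_width: 11.0
grasp_force: 59.4
```

>>> play_rows(
  increments=[
    {"rx":0,"ry":0,"rz":0,"tx":0,"ty":0,"tz":-5,"fingers":255},
    {"rx":0,"ry":0,"rz":0,"tx":0,"ty":0,"tz":-10,"fingers":255},
    {"rx":0,"ry":0,"rz":0,"tx":0,"ty":0,"tz":-15,"fingers":255},
    {"rx":0,"ry":0,"rz":0,"tx":0,"ty":0,"tz":-15,"fingers":255},
    {"rx":0,"ry":0,"rz":0,"tx":0,"ty":0,"tz":-15,"fingers":255},
  ],
)

```text
t: 5.82
ee_pos: [550.6, -159.0, 141.7]
tcp_rot: [3.141, 0.0, 1.518]
force: [0.1, 0.0, -7.7]
grip_width: 11.5
grasp_force: 58.5
```

>>> play_rows(
  increments=[
    {"rx":0,"ry":0,"rz":0,"tx":0,"ty":0,"tz":-20,"fingers":255},
    {"rx":0,"ry":0,"rz":0,"tx":0,"ty":0,"tz":-20,"fingers":255},
    {"rx":0,"ry":0,"rz":0,"tx":0,"ty":0,"tz":-18,"fingers":255},
    {"rx":0,"ry":0,"rz":0,"tx":0,"ty":0,"tz":-10,"fingers":255},
    {"rx":0,"ry":0,"rz":0,"tx":0,"ty":0,"tz":0,"fingers":255},
  ],
)

```text
t: 6.45
ee_pos: [550.9, -159.2, 209.4]
tcp_rot: [3.139, 0.001, 1.518]
force: [0.6, -0.7, -8.0]
grip_width: 11.2
grasp_force: 58.7
```

```bash
python3 - <<'E'
from h import *
p,d=get_image("scene"); q,dq=get_image("top")
save("lift",np.hstack([p[60:300,120:420],q[90:330,290:590]])); np.savez("lift.npz",p=p,d=d)
s=manip.get_state(); print({k:s[k] for k in("t","ee_pos","tcp_rot","force","torque","grip_width")})
W=world("scene",d)
m=(np.hypot(W[...,0]-550,W[...,1]+159)<75)&(W[...,2]>146)&(W[...,2]<160)
P=W[m]; A=np.c_[P[:,:2]-[550,-159],np.ones(len(P))]; print(len(P),np.linalg.lstsq(A,P[:,2],rcond=None)[0],cv2.minAreaRect(P[:,:2].astype(np.float32)))
E
```

```text
{'t': 6.55, 'ee_pos': array([ 549.91373402, -158.78176055,  207.76666676]), 'tcp_rot': array([-3.14083156e+00, -4.04799529e-04,  1.51787255e+00]), 'force': array([ 0.08317374,  0.16020415, -7.2200792 ]), 'torque': array([0.02002111, 0.00907897, 0.01459476]), 'grip_width': 11.04562359460356}
262 [-1.77443354e-03  3.12302086e-03  1.54391391e+02] ((588.2705688476562, -162.14627075195312), (143.5162811279297, 71.8561019897461), 85.76431274414062)
```

View pics/lift.png

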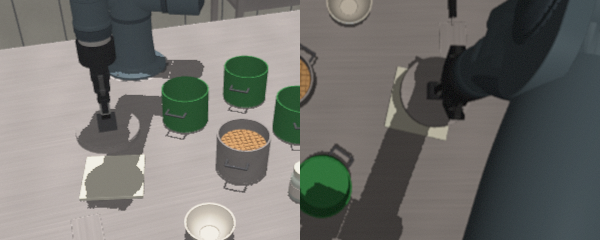

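Both lids were lifted together, hanging level, and the load is about 7.5 N. The board is empty at about (113,178) in the left half. Next, carry them to the tin.

>>> play_rows(
  increments=[
    {"rx":0,"ry":0,"rz":0,"tx":20,"ty":2.7,"tz":0,"fingers":255},
    {"rx":0,"ry":0,"rz":0,"tx":35,"ty":2.7,"tz":0,"fingers":255},
    {"rx":0,"ry":0,"rz":0,"tx":36,"ty":2.7,"tz":0,"fingers":255},
    {"rx":0,"ry":0,"rz":0,"tx":36,"ty":2.7,"tz":0,"fingers":255},
    {"rx":0,"ry":0,"rz":0,"tx":36,"ty":2.7,"tz":0,"fingers":255},
  ],
)

```text
t: 7.18
ee_pos: [571.7, 5.5, 207.4]
tcp_rot: [-3.14, -0.001, 1.519]
force: [0.4, -0.2, -8.0]
grip_width: 10.8
grasp_force: 58.6
```

>>> play_rows(
  increments=[
    {"rx":0,"ry":0,"rz":0,"tx":36,"ty":2.7,"tz":0,"fingers":255},
    {"rx":0,"ry":0,"rz":0,"tx":36,"ty":2.7,"tz":0,"fingers":255},
    {"rx":0,"ry":0,"rz":0,"tx":36,"ty":2.7,"tz":0,"fingers":255},
    {"rx":0,"ry":0,"rz":0,"tx":28,"ty":2.7,"tz":0,"fingers":255},
    {"rx":0,"ry":0,"rz":0,"tx":20,"ty":2.7,"tz":0,"fingers":255},
  ],
)

```text
t: 7.8
ee_pos: [593.3, 160.4, 207.4]
tcp_rot: [-3.14, -0.0, 1.52]
force: [-0.6, -0.7, -7.0]
grip_width: 11.0
grasp_force: 58.6
```

>>> play_rows(
  increments=[
    {"rx":0,"ry":0,"rz":0,"tx":0,"ty":0,"tz":0,"fingers":255},
    {"rx":0,"ry":0,"rz":0,"tx":0,"ty":0,"tz":0,"fingers":255},
    {"rx":0,"ry":0,"rz":0,"tx":0,"ty":0,"tz":0,"fingers":255},
  ],
)

```text
t: 8.18
ee_pos: [593.9, 157.4, 208.2]
tcp_rot: [-3.141, 0.0, 1.517]
force: [0.7, 0.7, -7.7]
grip_width: 10.9
grasp_force: 58.7
```

```bash
cat > look.py <<'E'
from h import *
import sys
def circ(P):
    A=np.c_[2*P,np.ones(len(P))]; s=np.linalg.lstsq(A,(P**2).sum(1),rcond=None)[0]; return s[:2].round(1),np.sqrt(s[2]+s[:2]@s[:2]).round(1)
for n in("scene","top"):
    p,d=get_image(n); np.savez(n+"1.npz",p=p,d=d); W=world(n,d)
    near=np.hypot(W[...,0]-594,W[...,1]-159)<80
    h,e=np.histogram(W[near][:,2],np.arange(60,260,4)); print(n,[(int(a),int(b)) for a,b in zip(e,h) if b>15])
    if n=="scene": save(sys.argv[1],cv2.resize(p[80:280,260:460],(600,600),interpolation=cv2.INTER_CUBIC))
s=manip.get_state(); print({k:np.round(s[k],3) for k in("t","ee_pos","tcp_rot","force","torque","grip_width")})
E
python3 look.py tin1
```

```text
scene [(60, 64), (64, 64), (68, 101), (72, 484), (76, 141), (80, 77), (84, 76), (88, 64), (92, 84), (96, 71), (100, 91), (104, 78), (144, 16), (148, 78), (152, 85), (156, 81), (160, 254), (164, 1173), (168, 45), (172, 37), (176, 31), (180, 25), (184, 31), (188, 42), (192, 95), (220, 23), (224, 17), (228, 18), (232, 22), (236, 22), (252, 16)]
top [(156, 18), (160, 493), (164, 1230), (168, 21), (188, 34), (192, 57)]
{'t': np.float64(8.275), 'ee_pos': array([594.031, 157.491, 208.324]), 'tcp_rot': array([-3.141,  0.   ,  1.517]), 'force': array([ 0.966,  0.162, -7.785]), 'torque': array([ 0.026, -0.004,  0.018]), 'grip_width': np.float64(11.125)}
```

View pics/tin1.png

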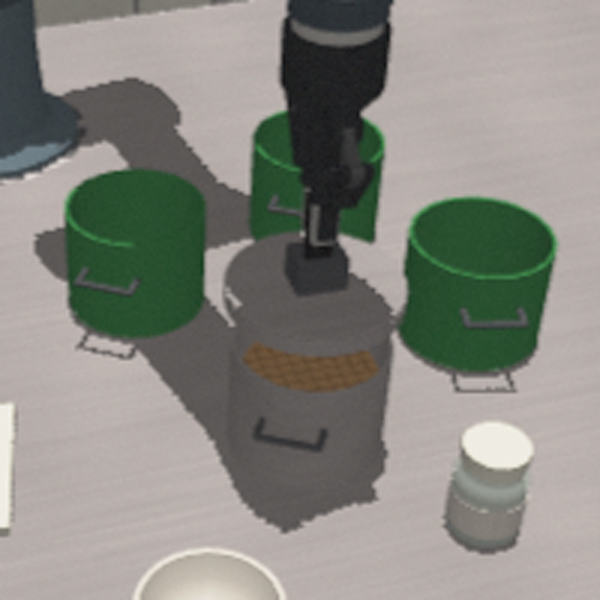

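The lid hangs level directly over the tin. I'll measure the plate centre and compare it with the tin centre from the same cameras.

```bash
python3 - <<'E'
from h import *
from scipy.optimize import least_squares
for n in("scene","top"):
    z=np.load(n+"1.npz"); W=world(n,z["d"])
    m=(np.hypot(W[...,0]-594,W[...,1]-159)<85)&(W[...,2]>161)&(W[...,2]<169); P=W[m]
    a=np.c_[P[:,:2]-[594,159],np.ones(len(P))]; sl=np.linalg.lstsq(a,P[:,2],rcond=None)[0]
    h=cv2.convexHull(P[:,:2].astype(np.float32))[:,0]
    r=least_squares(lambda c:np.hypot(*(h-c).T)-71.3,[594,159],loss="soft_l1",f_scale=1.0)
    print(n,sl.round(4),r.x.round(1),(np.hypot(*(h-r.x).T)-71.3).round(1)[::max(1,len(h)//14)])
E
```

```text
scene [-6.30000e-03  2.30000e-03  1.65309e+02] [595.4 156.6] [-0.1  1.2  0.8  0.  -0.   0.   0.6  1.1  2.   3.9  1.6  0.7  0.2  0.1
  0.6  0.6  2.3  0.5 -0.2]
top [1.800000e-03 3.700000e-03 1.649235e+02] [592.9 158.4] [-0.6 -2.1  0.2  0.   0.2  0.   0.1 -0.1 -0.   0.1 -0.5 -0.1  0.3  0.2
  0.  -0.7  0.1 -0.1 -0.4]
```

>>> play_rows(
  increments=[
    {"rx":0,"ry":0,"rz":0,"tx":1.4,"ty":0,"tz":10,"fingers":255},
    {"rx":0,"ry":0,"rz":0,"tx":0,"ty":0,"tz":10,"fingers":255},
    {"rx":0,"ry":0,"rz":0,"tx":0,"ty":0,"tz":6,"fingers":255},
    {"rx":0,"ry":0,"rz":0,"tx":0,"ty":0,"tz":3,"fingers":255},
    {"rx":0,"ry":0,"rz":0,"tx":0,"ty":0,"tz":0,"fingers":255},
  ],
)

```text
t: 8.9
ee_pos: [594.0, 159.6, 179.0]
tcp_rot: [-3.141, 0.0, 1.518]
force: [-0.5, 0.0, -7.4]
grip_width: 11.0
grasp_force: 58.6
```

>>> play_rows(
  increments=[
    {"rx":0,"ry":0,"rz":0,"tx":0,"ty":0,"tz":3,"fingers":255},
    {"rx":0,"ry":0,"rz":0,"tx":0,"ty":0,"tz":3,"fingers":255},
    {"rx":0,"ry":0,"rz":0,"tx":0,"ty":0,"tz":3,"fingers":255},
    {"rx":0,"ry":0,"rz":0,"tx":0,"ty":0,"tz":0,"fingers":255},
    {"rx":0,"ry":0,"rz":0,"tx":0,"ty":0,"tz":0,"fingers":255},
  ],
)

```text
t: 9.52
ee_pos: [594.2, 159.6, 170.3]
tcp_rot: [3.142, -0.0, 1.518]
force: [0.9, -0.2, -7.1]
grip_width: 11.1
grasp_force: 58.6
```

>>> play_rows(
  increments=[
    {"rx":0,"ry":0,"rz":0,"tx":0,"ty":0,"tz":3,"fingers":255},
    {"rx":0,"ry":0,"rz":0,"tx":0,"ty":0,"tz":3,"fingers":255},
    {"rx":0,"ry":0,"rz":0,"tx":0,"ty":0,"tz":2,"fingers":255},
    {"rx":0,"ry":0,"rz":0,"tx":0,"ty":0,"tz":0,"fingers":255},
    {"rx":0,"ry":0,"rz":0,"tx":0,"ty":0,"tz":0,"fingers":255},
  ],
)

```text
t: 10.15
ee_pos: [594.2, 159.6, 162.4]
tcp_rot: [3.141, -0.0, 1.518]
force: [-0.4, 0.1, -7.4]
grip_width: 11.2
grasp_force: 58.6
```

>>> play_rows(
  increments=[
    {"rx":0,"ry":0,"rz":0,"tx":0,"ty":0,"tz":2,"fingers":255},
    {"rx":0,"ry":0,"rz":0,"tx":0,"ty":0,"tz":2,"fingers":255},
    {"rx":0,"ry":0,"rz":0,"tx":0,"ty":0,"tz":2,"fingers":255},
    {"rx":0,"ry":0,"rz":0,"tx":0,"ty":0,"tz":0,"fingers":255},
    {"rx":0,"ry":0,"rz":0,"tx":0,"ty":0,"tz":0,"fingers":255},
  ],
)

```text
t: 10.78
ee_pos: [594.2, 159.6, 156.3]
tcp_rot: [3.142, -0.0, 1.518]
force: [-1.0, 0.3, -7.5]
grip_width: 11.0
grasp_force: 58.6
```

>>> play_rows(
  increments=[
    {"rx":0,"ry":0,"rz":0,"tx":0,"ty":0,"tz":1.5,"fingers":255},
    {"rx":0,"ry":0,"rz":0,"tx":0,"ty":0,"tz":1.5,"fingers":255},
    {"rx":0,"ry":0,"rz":0,"tx":0,"ty":0,"tz":1,"fingers":255},
    {"rx":0,"ry":0,"rz":0,"tx":0,"ty":0,"tz":0,"fingers":255},
    {"rx":0,"ry":0,"rz":0,"tx":0,"ty":0,"tz":0,"fingers":255},
  ],
)

```text
t: 11.4
ee_pos: [594.1, 159.6, 152.3]
tcp_rot: [3.142, -0.0, 1.518]
force: [0.3, 0.4, -8.3]
grip_width: 11.2
grasp_force: 58.6
```

>>> play_rows(
  increments=[
    {"rx":0,"ry":0,"rz":0,"tx":0,"ty":0,"tz":1,"fingers":255},
    {"rx":0,"ry":0,"rz":0,"tx":0,"ty":0,"tz":1,"fingers":255},
    {"rx":0,"ry":0,"rz":0,"tx":0,"ty":0,"tz":0,"fingers":255},
    {"rx":0,"ry":0,"rz":0,"tx":0,"ty":0,"tz":0,"fingers":255},
  ],
)

```text
t: 11.9
ee_pos: [594.4, 159.7, 150.7]
tcp_rot: [3.141, -0.0, 1.518]
force: [-0.9, -0.5, -4.8]
grip_width: 11.4
grasp_force: 59.1
```

The outer lid has met the rim at a TCP height of about 151, where the load dropped to about 4.8 N. I'll keep going in 1 mm steps.

>>> play_rows(
  increments=[
    {"rx":0,"ry":0,"rz":0,"tx":0,"ty":0,"tz":1,"fingers":255},
    {"rx":0,"ry":0,"rz":0,"tx":0,"ty":0,"tz":1,"fingers":255},
    {"rx":0,"ry":0,"rz":0,"tx":0,"ty":0,"tz":0,"fingers":255},
    {"rx":0,"ry":0,"rz":0,"tx":0,"ty":0,"tz":0,"fingers":255},
  ],
)

```text
t: 12.4
ee_pos: [594.1, 159.6, 148.3]
tcp_rot: [-3.142, -0.0, 1.518]
force: [-0.5, -1.0, -5.3]
grip_width: 10.8
grasp_force: 59.1
```

>>> play_rows(
  increments=[
    {"rx":0,"ry":0,"rz":0,"tx":0,"ty":0,"tz":1,"fingers":255},
    {"rx":0,"ry":0,"rz":0,"tx":0,"ty":0,"tz":0,"fingers":255},
    {"rx":0,"ry":0,"rz":0,"tx":0,"ty":0,"tz":0,"fingers":255},
  ],
)

```text
t: 12.78
ee_pos: [594.1, 159.6, 147.3]
tcp_rot: [3.142, -0.0, 1.518]
force: [-0.1, 0.3, -4.5]
grip_width: 11.4
grasp_force: 59.1
```

>>> play_rows(
  increments=[
    {"rx":0,"ry":0,"rz":0,"tx":0,"ty":0,"tz":1,"fingers":255},
    {"rx":0,"ry":0,"rz":0,"tx":0,"ty":0,"tz":0,"fingers":255},
    {"rx":0,"ry":0,"rz":0,"tx":0,"ty":0,"tz":0,"fingers":255},
  ],
)

```text
t: 13.15
ee_pos: [594.1, 159.6, 146.3]
tcp_rot: [3.142, -0.0, 1.518]
force: [0.1, -0.1, -5.1]
grip_width: 11.0
grasp_force: 59.1
```

>>> play_rows(
  increments=[
    {"rx":0,"ry":0,"rz":0,"tx":0,"ty":0,"tz":0.7,"fingers":255},
    {"rx":0,"ry":0,"rz":0,"tx":0,"ty":0,"tz":0,"fingers":255},
    {"rx":0,"ry":0,"rz":0,"tx":0,"ty":0,"tz":0,"fingers":255},
  ],
)

```text
t: 13.52
ee_pos: [594.1, 159.6, 145.6]
tcp_rot: [3.142, -0.0, 1.518]
force: [-0.4, 0.8, -4.5]
grip_width: 10.5
grasp_force: 59.1
```

>>> play_rows(
  increments=[
    {"rx":0,"ry":0,"rz":0,"tx":0,"ty":0,"tz":0.7,"fingers":255},
    {"rx":0,"ry":0,"rz":0,"tx":0,"ty":0,"tz":0,"fingers":255},
    {"rx":0,"ry":0,"rz":0,"tx":0,"ty":0,"tz":0,"fingers":255},
  ],
)

```text
t: 13.9
ee_pos: [594.2, 159.7, 145.1]
tcp_rot: [3.141, -0.0, 1.518]
force: [-0.8, 0.7, -1.9]
grip_width: 11.1
grasp_force: 59.3
```

>>> play_rows(
  increments=[
    {"rx":0,"ry":0,"rz":0,"tx":0,"ty":0,"tz":0.4,"fingers":255},
    {"rx":0,"ry":0,"rz":0,"tx":0,"ty":0,"tz":0,"fingers":255},
    {"rx":0,"ry":0,"rz":0,"tx":0,"ty":0,"tz":0,"fingers":255},
  ],
)

```text
t: 14.28
ee_pos: [594.2, 159.7, 145.1]
tcp_rot: [3.141, -0.0, 1.518]
force: [-2.0, -1.9, 2.7]
grip_width: 11.0
grasp_force: 60.2
```

The inner lid has sunk about 6 mm and stands on the wafers, with the force now +2.7 N. That matches the camera depth of about 30 mm. I'll release the stem.

>>> play_rows(
  increments=[
    {"rx":0,"ry":0,"rz":0,"tx":0,"ty":0,"tz":-0.1,"fingers":215},
    {"rx":0,"ry":0,"rz":0,"tx":0,"ty":0,"tz":0,"fingers":205},
    {"rx":0,"ry":0,"rz":0,"tx":0,"ty":0,"tz":0,"fingers":190},
    {"rx":0,"ry":0,"rz":0,"tx":0,"ty":0,"tz":0,"fingers":100},
    {"rx":0,"ry":0,"rz":0,"tx":0,"ty":0,"tz":0,"fingers":0},
  ],
)

```text
t: 14.9
ee_pos: [594.2, 159.6, 144.6]
tcp_rot: [3.142, -0.0, 1.518]
force: [0.0, -0.1, 0.0]
grip_width: 57.3
grasp_force: 0.0
```

>>> play_rows(
  increments=[
    {"rx":0,"ry":0,"rz":0,"tx":0,"ty":0,"tz":0,"fingers":0},
    {"rx":0,"ry":0,"rz":0,"tx":0,"ty":0,"tz":0,"fingers":0},
    {"rx":0,"ry":0,"rz":0,"tx":0,"ty":0,"tz":0,"fingers":0},
  ],
)

```text
t: 15.28
ee_pos: [594.1, 159.6, 144.6]
tcp_rot: [3.142, -0.0, 1.518]
force: [0.8, 0.1, -0.1]
grip_width: 85.9
grasp_force: 0.0
```

```bash
python3 look.py tin2; python3 - <<'E'
from h import *
from scipy.optimize import least_squares
for n in("scene","top"):
    z=np.load(n+"1.npz"); W=world(n,z["d"])
    near=np.hypot(W[...,0]-594,W[...,1]-159)
    P=W[(near<80)&(W[...,2]>104)&(W[...,2]<112)]
    a=np.c_[P[:,:2]-[594,159],np.ones(len(P))]; sl=np.linalg.lstsq(a,P[:,2],rcond=None)[0]
    h=cv2.convexHull(P[:,:2].astype(np.float32))[:,0]
    r=least_squares(lambda c:np.hypot(*(h-c).T)-71.3,[594,159],loss="soft_l1",f_scale=1.0)
    print(n,sl.round(4),r.x.round(1))
    for lo,hi in((131,140),(168,178)):
        C=W[(near<40)&(W[...,2]>lo)&(W[...,2]<hi)]
        if len(C)>4: print(len(C),np.median(C[:,2]).round(1),cv2.minAreaRect(C[:,:2].astype(np.float32)))
E
```

```text
scene [(60, 58), (64, 68), (68, 72), (72, 68), (76, 66), (80, 61), (88, 18), (92, 75), (96, 76), (100, 77), (104, 424), (108, 942), (112, 34), (116, 25), (120, 28), (124, 30), (128, 27), (132, 27), (136, 54), (156, 22), (160, 22), (164, 35), (168, 35), (172, 53), (176, 25), (180, 26), (184, 27), (188, 22), (192, 16), (204, 28), (208, 45), (212, 51), (216, 39), (220, 40), (224, 40), (228, 41), (232, 36), (236, 39), (240, 44), (244, 56), (248, 50), (252, 45)]
top [(100, 18), (104, 658), (108, 740), (132, 41), (136, 27), (216, 17), (220, 29), (224, 16)]
{'t': np.float64(15.375), 'ee_pos': array([594.128, 159.637, 144.604]), 'tcp_rot': array([-3.142, -0.   ,  1.518]), 'force': array([-0.506, -1.084, -0.649]), 'torque': array([-0.018, -0.021, -0.044]), 'grip_width': np.float64(84.982)}
scene [-4.500000e-03  3.100000e-03  1.086999e+02] [596.  158.8]
88 136.7 ((593.8965454101562, 149.87997436523438), (22.685531616210938, 36.646995544433594), 87.30806732177734)
35 173.5 ((594.5568237304688, 156.47402954101562), (15.198915481567383, 15.369528770446777), 79.1927490234375)
top [1.700000e-03 3.100000e-03 1.081926e+02] [593.6 160.5]
69 135.8 ((587.1864624023438, 145.23707580566406), (18.90359878540039, 38.84973907470703), 49.138038635253906)
```

View pics/tin2.png

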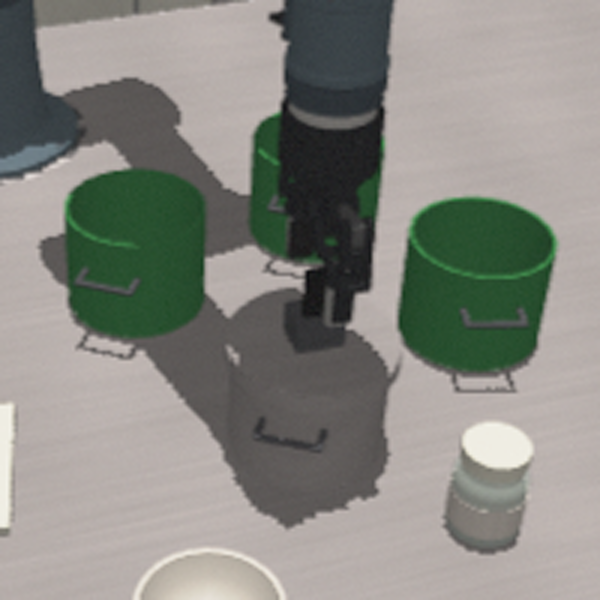

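The outer lid sits level on the rim, with its plate at about 109 and its collar top at about 137. The fingers are open and clear of the stem. I'll go down to the collar and close on its 33 mm side. The gripper body stays about 10 mm above the stem top.

>>> play_rows(
  increments=[
    {"rx":0,"ry":0,"rz":0,"tx":0,"ty":0,"tz":12,"fingers":0},
    {"rx":0,"ry":0,"rz":0,"tx":0,"ty":0,"tz":12,"fingers":0},
    {"rx":0,"ry":0,"rz":0,"tx":0,"ty":0,"tz":5,"fingers":0},
    {"rx":0,"ry":0,"rz":0,"tx":0,"ty":0,"tz":2.6,"fingers":0},
    {"rx":0,"ry":0,"rz":0,"tx":0,"ty":0,"tz":0,"fingers":0},
  ],
)

```text
t: 16.0
ee_pos: [594.1, 159.6, 112.9]
tcp_rot: [-3.141, -0.0, 1.518]
force: [0.2, -0.5, -0.5]
grip_width: 85.2
grasp_force: 0.0
```

>>> play_rows(
  increments=[
    {"rx":0,"ry":0,"rz":0,"tx":0,"ty":0,"tz":0,"fingers":60},
    {"rx":0,"ry":0,"rz":0,"tx":0,"ty":0,"tz":0,"fingers":100},
    {"rx":0,"ry":0,"rz":0,"tx":0,"ty":0,"tz":0,"fingers":130},
    {"rx":0,"ry":0,"rz":0,"tx":0,"ty":0,"tz":0,"fingers":140},
    {"rx":0,"ry":0,"rz":0,"tx":0,"ty":0,"tz":0,"fingers":145},
  ],
)

```text
t: 16.62
ee_pos: [594.2, 159.6, 113.0]
tcp_rot: [3.141, -0.0, 1.518]
force: [0.5, 0.5, -0.3]
grip_width: 37.0
grasp_force: 0.0
```

>>> play_rows(
  increments=[
    {"rx":0,"ry":0,"rz":0,"tx":0,"ty":0,"tz":0,"fingers":150},
    {"rx":0,"ry":0,"rz":0,"tx":0,"ty":0,"tz":0,"fingers":155},
    {"rx":0,"ry":0,"rz":0,"tx":0,"ty":0,"tz":0,"fingers":160},
    {"rx":0,"ry":0,"rz":0,"tx":0,"ty":0,"tz":0,"fingers":255},
    {"rx":0,"ry":0,"rz":0,"tx":0,"ty":0,"tz":0,"fingers":255},
  ],
)

```text
t: 17.25
ee_pos: [594.3, 159.6, 113.3]
tcp_rot: [3.141, -0.0, 1.518]
force: [-0.2, -0.3, 2.0]
grip_width: 31.7
grasp_force: 60.2
```

The collar is gripped at 31.7 mm wide with 60 N. I'll start a gentle lift.

>>> play_rows(
  increments=[
    {"rx":0,"ry":0,"rz":0,"tx":0,"ty":0,"tz":-1,"fingers":255},
    {"rx":0,"ry":0,"rz":0,"tx":0,"ty":0,"tz":-1.5,"fingers":255},
    {"rx":0,"ry":0,"rz":0,"tx":0,"ty":0,"tz":-1.5,"fingers":255},
    {"rx":0,"ry":0,"rz":0,"tx":0,"ty":0,"tz":0,"fingers":255},
    {"rx":0,"ry":0,"rz":0,"tx":0,"ty":0,"tz":0,"fingers":255},
  ],
)

```text
t: 17.88
ee_pos: [594.1, 159.6, 116.9]
tcp_rot: [-3.141, -0.0, 1.518]
force: [-0.4, -0.6, -3.5]
grip_width: 32.0
grasp_force: 59.7
```

```bash
python3 - <<'E'
from h import *
for i in range(3):
    s=manip.get_state(); print({k:np.round(s[k],3) for k in("t","ee_pos","force","torque")}); get_image("top")
E
```

```text
{'t': np.float64(17.875), 'ee_pos': array([594.067, 159.627, 116.887]), 'force': array([-0.366, -0.648, -3.529]), 'torque': array([-0.015, -0.068, -0.046])}
{'t': np.float64(17.925), 'ee_pos': array([594.069, 159.642, 116.913]), 'force': array([ 0.721,  0.72 , -2.641]), 'torque': array([-0.007, -0.019,  0.025])}
{'t': np.float64(17.975), 'ee_pos': array([594.059, 159.619, 116.907]), 'force': array([-0.493,  0.311, -3.691]), 'torque': array([-0.012,  0.021,  0.01 ])}
```

The load is about 3 N, which is the outer lid alone, and there is no side load. I'll keep lifting.

>>> play_rows(
  increments=[
    {"rx":0,"ry":0,"rz":0,"tx":0,"ty":0,"tz":-3,"fingers":255},
    {"rx":0,"ry":0,"rz":0,"tx":0,"ty":0,"tz":-4,"fingers":255},
    {"rx":0,"ry":0,"rz":0,"tx":0,"ty":0,"tz":-4,"fingers":255},
    {"rx":0,"ry":0,"rz":0,"tx":0,"ty":0,"tz":-4,"fingers":255},
    {"rx":0,"ry":0,"rz":0,"tx":0,"ty":0,"tz":-4,"fingers":255},
  ],
)

```text
t: 18.65
ee_pos: [594.2, 159.6, 136.4]
tcp_rot: [3.141, -0.0, 1.518]
force: [-0.1, 0.2, -3.8]
grip_width: 31.9
grasp_force: 59.7
```

>>> play_rows(
  increments=[
    {"rx":0,"ry":0,"rz":0,"tx":0,"ty":0,"tz":-5,"fingers":255},
    {"rx":0,"ry":0,"rz":0,"tx":0,"ty":0,"tz":-5,"fingers":255},
    {"rx":0,"ry":0,"rz":0,"tx":0,"ty":0,"tz":-5,"fingers":255},
    {"rx":0,"ry":0,"rz":0,"tx":0,"ty":0,"tz":-5,"fingers":255},
    {"rx":0,"ry":0,"rz":0,"tx":0,"ty":0,"tz":-5,"fingers":255},
  ],
)

```text
t: 19.27
ee_pos: [594.2, 159.6, 161.4]
tcp_rot: [3.142, -0.0, 1.518]
force: [0.4, 1.2, -3.7]
grip_width: 32.3
grasp_force: 59.7
```

>>> play_rows(
  increments=[
    {"rx":0,"ry":0,"rz":0,"tx":0,"ty":0,"tz":-6,"fingers":255},
    {"rx":0,"ry":0,"rz":0,"tx":0,"ty":0,"tz":-7,"fingers":255},
    {"rx":0,"ry":0,"rz":0,"tx":0,"ty":0,"tz":-7,"fingers":255},
    {"rx":0,"ry":0,"rz":0,"tx":0,"ty":0,"tz":-7,"fingers":255},
    {"rx":0,"ry":0,"rz":0,"tx":0,"ty":0,"tz":-7,"fingers":255},
  ],
)

```text
t: 19.9
ee_pos: [594.2, 159.6, 195.5]
tcp_rot: [3.141, -0.0, 1.518]
force: [-0.0, -0.4, -3.5]
grip_width: 31.8
grasp_force: 59.7
```

>>> play_rows(
  increments=[
    {"rx":0,"ry":0,"rz":0,"tx":0,"ty":0,"tz":-7,"fingers":255},
    {"rx":0,"ry":0,"rz":0,"tx":0,"ty":0,"tz":-7,"fingers":255},
    {"rx":0,"ry":0,"rz":0,"tx":0,"ty":0,"tz":-7,"fingers":255},
    {"rx":0,"ry":0,"rz":0,"tx":0,"ty":0,"tz":-5,"fingers":255},
    {"rx":0,"ry":0,"rz":0,"tx":0,"ty":0,"tz":0,"fingers":255},
  ],
)

```text
t: 20.52
ee_pos: [594.5, 159.7, 221.6]
tcp_rot: [3.141, -0.0, 1.518]
force: [0.7, 0.2, -3.6]
grip_width: 32.0
grasp_force: 59.7
```

```bash
python3 look.py fin; python3 - <<'E'
from h import *
z=np.load("scene1.npz"); W=world("scene",z["d"]); near=np.hypot(W[...,0]-594,W[...,1]-159)
for lo,hi,r in((215,223,80),(92,103,56),(150,178,20)):
    P=W[(near<r)&(W[...,2]>lo)&(W[...,2]<hi)]
    if len(P)<5: print(lo,len(P)); continue
    a=np.c_[P[:,:2]-[594,159],np.ones(len(P))]; print(lo,len(P),np.linalg.lstsq(a,P[:,2],rcond=None)[0].round(4),P.mean(0).round(1),P[:,2].max().round(1))
E
```

```text
scene [(60, 66), (64, 59), (68, 61), (72, 81), (76, 73), (80, 63), (84, 71), (88, 74), (92, 137), (96, 932), (100, 269), (104, 125), (200, 85), (204, 97), (208, 100), (212, 282), (216, 1114), (220, 26), (224, 26), (228, 31), (232, 36), (236, 42), (240, 41), (244, 61), (248, 34), (252, 21)]
top [(68, 21), (80, 16), (84, 21), (88, 16), (96, 19), (100, 51), (104, 42), (204, 18), (208, 24), (212, 995), (216, 846), (240, 30), (244, 24)]
{'t': np.float64(20.625), 'ee_pos': array([594.071, 159.607, 220.845]), 'tcp_rot': array([-3.141, -0.   ,  1.518]), 'force': array([ 0.055, -0.149, -3.093]), 'torque': array([-0.015, -0.023,  0.015]), 'grip_width': np.float64(31.901)}
215 1322 [ 2.000000e-04 -6.000000e-04  2.172206e+02] [608.3 153.4 217.2] 223.0
92 897 [1.80000e-03 7.00000e-04 9.83714e+01] [598.9 157.   98.4] 102.6
150 2
```

View pics/fin.png

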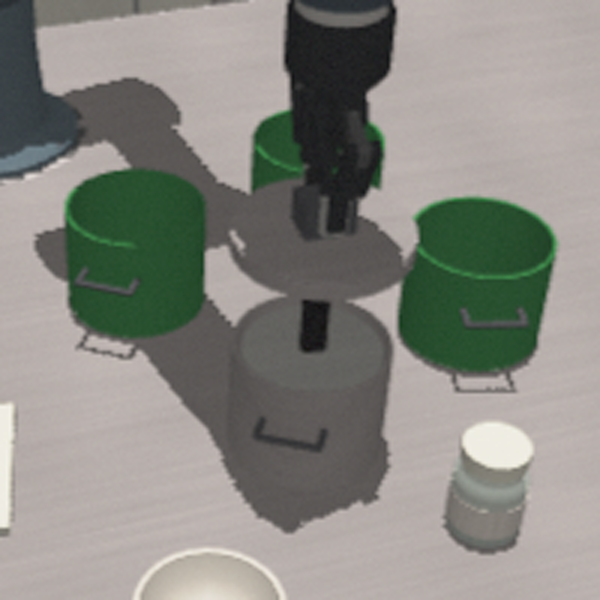

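The inner lid is level in the tin, with its plug top at about 98.5 and a slope of about 0.002. The outer lid is held level with its plate at about 217, so its lower edge is at about 199, roughly 24 mm above the stem top. The bowl and jar have not moved in the picture. Handing in.

```bash
python3 -c "
from workcell import manip
print(manip.job_done())"
```

```text
the job is handed in; nothing more can be done
None
```

The job is done and handed in at about 21 s: the inner lid stands level on the wafers, and the outer lid is held level above the tin with its lower edge about 24 mm above the stem top.

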